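# Check weight into the balance

## Task

Slide open the glass door of the balance's draught shield, stand the middle-sized of the three steel check weights upright in the centre of the weighing pan, setting it down gently rather than dropping it, and then slide the door fully shut again. Leave the other two weights and everything else on the bench where they are.

Things in the scene. Friction and masses are not known exactly. Their poses are not given: they have to be found in the camera images.
- balance: White balance, fixed. Origin on the bench under the pan centre; x away from its control panel (50 mm high, out to x = -210), y to its left, z up. Under the shield the body is 220 x 210, 70 high. Draught shield: fixed 4 mm glass panes at y = +100, y = -100 and x = +100, tops 165 above the bench, inside 196 wide; sliding door on top and front. Door tracks reach right to y = -280.
- pan_center (a point): Centre of the top face of the round steel weighing pan (90 mm across), 82 mm above the bench, fixed, does not sink. Axes as the balance's.
- door (a joint): Travel of the sliding door in m: 0 fully shut (stop), 0.165 fully open (stop). Opens to the balance's right (-y), stays where left, slides with about 2 N; may start ajar. One bent piece of grey-edged glass: top pane 212 (x) by 200 mm (y), front pane at x = -106 reaching down to 77 mm above the bench. When shut its middle is over the pan.
- door_handle (a point): Middle of the top edge of the door's handle, 211 mm above the bench; axes as the balance's; moves with the door. The handle is an upright black fin on the top pane, 70 mm long along x, 14 mm thick along y (the sliding direction), standing 37 mm above the pane (its upper face is 174 mm above the bench). It is 70 mm left (+y) of the door's middle.
- weight_middle: The middle-sized polished steel check weight, about 0.5 kg, loose, standing on the glass plate. Origin at the centre of its underside, z up. Cylinder 40 mm across and 44 mm high, then a neck 14 mm across, and a knob 24 mm across from 61 to 80 mm height (overall 80 mm).
- weight_small: The smallest check weight, same shape: 30 mm across, 59 mm high overall, 0.2 kg. Origin at the centre of its underside. To be left alone.
- weight_large: The largest check weight, same shape: 50 mm across, 100 mm high overall, about 1 kg. Origin at the centre of its underside. To be left alone.
- plate: Fixed clear glass plate 270 x 90 x 6 mm on the bench on which the three weights stand in a row along its x axis, 85 mm apart, in any order. Origin at the centre of its underside.
- beaker: Glass beaker, 70 mm across, 90 mm high; origin at the centre of its underside. Bystander.
- reagent: Amber bottle, 64 mm across, 140 mm high; origin at the centre of its underside. Bystander.
- jar: Clear jar with white cap, 60 mm across, 70 mm high; origin at the centre of its underside. Bystander.
- stopper: Red stopper, 34 mm across, 28 mm high; origin at the centre of its underside. Bystander.
- dish: Low glass dish, 90 mm across, 18 mm high; origin at the centre of its underside. Bystander.
- spatula: Slim steel laboratory spatula, 173 mm long, 14 mm wide and 8 mm thick at most, lying on the bench along its x axis; origin at the middle of its underside. Bystander.
There are look-alikes about, which are no part of the job. Leave any black or red look-alike of the weight_middle alone.

How it is judged:
By the outcome, as a careful person would: the job done as asked, in the order asked, and still so for the second after the job is handed in, with the robot touching nothing.
It also fails if it takes over 66 s, if anything falls off the work surface, if the arm or the gripper's body presses on something with over 40 N, if the wrist force passes 120 N, or if a joint passes its speed limit or range.

## Robot

A 6-joint arm with a two-finger parallel gripper is mounted at the origin on the work surface. World frame = base frame: x ahead of the robot, y to its left, z up, the work surface at z = 0. Lengths are in m, angles in degrees, forces in N, time in s.
With the tool pointing down it reaches from about 0.325 to 0.85 m from the base axis. Payload 15.5 kg.
Tool frame: the origin (TCP) lies midway between the tips of the shut fingers; the grasp point (between the pads) lies 19 mm behind it; y points along the fingers, x is the direction in which the jaws open and shut, and the axes are right-handed (so a half turn about y gives the same grasp; the last joint's range is limited). The gripper opens to 91 mm and grips with 3 to 60 N. Pads are 32 mm wide; open, the fingers measure 118 mm over their backs; the gripper's body (76 mm by 178 mm) begins 60 mm behind the grasp point.
Start: joints at [-81.331, 28.281, 77.091, -0, 74.628, -5.472], TCP at [0.153, -0.606, 0.214] pointing down, gripper open.
Joint ranges: [-166.48, 166.48], [-47.26, 123.95], [12.59, 153.08], [-70.14, 250.14], [6.76, 159.57], [-176.63, 176.63]. Speed limits (degrees/s): [108.29, 108.29, 147.25, 172.46, 172.46, 172.46].

## Interface

Orientations are given as a 3x3 rotation matrix whose columns are the frame's x, y, z axes.
In Python, from bench import ctrl gives the robot as it stands. The module is installed in compiled form; this text tells all that it offers. Calls block until the motion is done:
- ctrl.goto(position, orientation): joint-space move of the TCP to a pose.
- ctrl.move_l(position, vel=0.15, ori=None, contact_N=None): straight line of the TCP; ori=None keeps the orientation; vel is the mean speed in m/s. With contact_N (N) it stops when the force on the tool has changed by that much, and returns True; else False.
- ctrl.movej(angles): joint-space move.
- ctrl.command_gripper(opening): opening from 0.0 (shut) to 1.0 (fully open); the grip force is fixed at half the most; returns when the fingers have stopped.
- ctrl.sleep(seconds).
- ctrl.ik(position, orientation): joint angles nearest the present ones, or None.
- ctrl.read_camera(name): name is "side" or "top" or "wrist"; returns the picture (480x640x3 uint8, blue, green, red); there is no depth.
- ctrl.camera_params(name): a dict with "fx", "fy", "cx", "cy" (pixels), "D" ([k1, k2, p1, p2, k3] as OpenCV has them; the pictures are not rectified), "pose" (4x4, takes a point from camera to world coordinates); the wrist camera has in their place "T_tool_cam" (4x4, takes a point from camera to tool coordinates, whose origin is the TCP and whose axes are the tool frame's). Camera axes: x right, y up, looking along -z (the intrinsics and any distortion apply to the point x, -y, -z); pixel columns grow to the right and rows downward; lengths in m; the calibration is good to about 2 mm. A picture is of the moment at which its call begins: read the wrist's pose just before it. camera_params takes no time and is no camera call.
A pose or a line that the arm cannot do raises ctrl.MotionError and nothing moves.
- ctrl.sign_off(): hands the job in, once; it reports no verdict.
Readings, each from a call of its own:
- ctrl.current_t(): time.
- ctrl.current_q(): joint angles.
- ctrl.current_dq(): joint speeds.
- ctrl.current_effort(): joint torques, N m.
- ctrl.current_tool_pos(): TCP position.
- ctrl.current_eef_rot(): TCP orientation.
- ctrl.current_contact_force(): force on the tool from outside, world axes, zero at the start.
- ctrl.current_wrist_torque(): the same for the moment, N m.
- ctrl.current_grip_width(): opening from 0.0 (shut) to 1.0 (fully open).
Only numpy, scipy, OpenCV 4.12 (cv2) and the standard library are available. Lean on these libraries where they do the work, as an engineer would, in place of code of your own. Each camera call takes 0.05 s, during which the arm holds its last target.

## Working session

There is one attempt and no reset: what is moved stays moved. The work goes in short steps, each a Python script; the robot and the scene stay as the last script left them, time stands still between calls to the robot, and variables do not carry over. Pictures are saved under pics/ and viewed, and the job is handed in when it is done.

```bash
mkdir -p pics
python3 - <<'E'
from bench import ctrl
import cv2,numpy as np
np.set_printoptions(precision=4,suppress=True)
for n in ["side","top","wrist"]:
    cv2.imwrite(f"pics/{n}0.png",ctrl.read_camera(n)); p=ctrl.camera_params(n); print(n,p)
print(ctrl.current_t(),ctrl.current_tool_pos(),ctrl.current_eef_rot())
E
```

```text
side {'fx': 467.01095184287493, 'fy': 467.01095184287493, 'cx': 325.98562303430504, 'cy': 234.64106999500282, 'D': array([0.026, 0.   , 0.   , 0.   , 0.   ]), 'pose': array([[-0.732 ,  0.4701, -0.4931,  0.0546],
       [-0.6812, -0.5171,  0.5183,  0.5457],
       [-0.0113,  0.7153,  0.6987,  0.8744],
       [ 0.    ,  0.    ,  0.    ,  1.    ]])}
top {'fx': 517.685496290776, 'fy': 517.685496290776, 'cx': 317.6734421740431, 'cy': 246.29372669267252, 'D': array([-0.0954,  0.    ,  0.    ,  0.    ,  0.    ]), 'pose': array([[-0.0009,  0.9964, -0.0853,  0.4952],
       [-0.9997, -0.0029, -0.0224, -0.0384],
       [-0.0226,  0.0853,  0.9961,  1.4493],
       [ 0.    ,  0.    ,  0.    ,  1.    ]])}
wrist {'fx': 344.3107099660171, 'fy': 344.3107099660171, 'cx': 319.7816821107651, 'cy': 236.6027155407325, 'D': array([0.0147, 0.    , 0.    , 0.    , 0.    ]), 'T_tool_cam': array([[ 1.    , -0.0009,  0.0004, -0.0009],
       [ 0.0006,  0.2808, -0.9598, -0.171 ],
       [ 0.0007,  0.9598,  0.2808,  0.0797],
       [ 0.    ,  0.    ,  0.    ,  1.    ]])}
0.15 [ 0.1526 -0.6058  0.2135] [[ 0.2443 -0.0002  0.9697]
 [-0.9697  0.0009  0.2443]
 [-0.001  -1.      0.0001]]
```

View pics/side0.png

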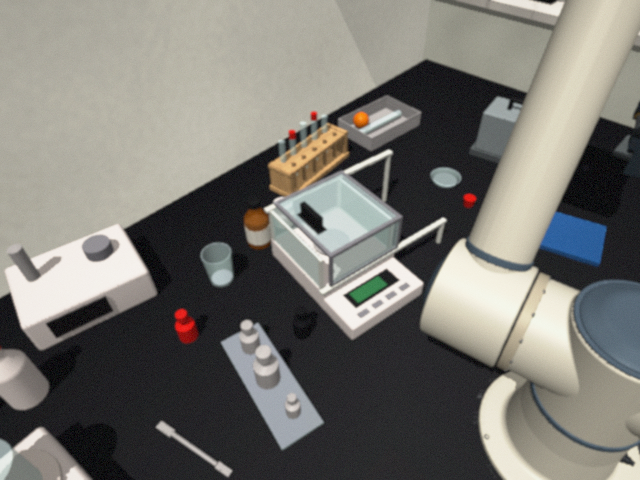

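View pics/top0.png

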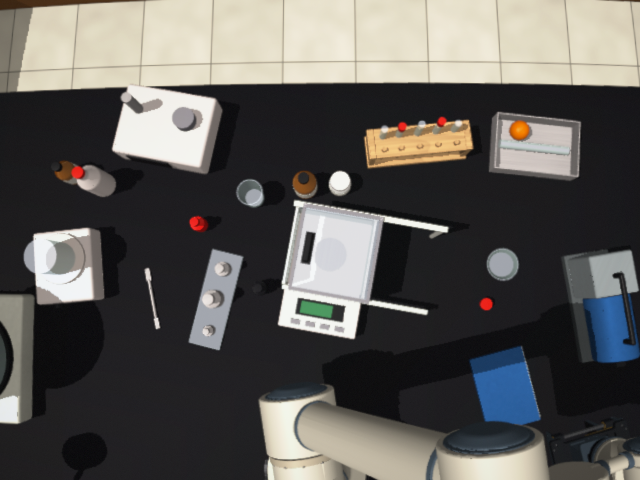

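View pics/wrist0.png

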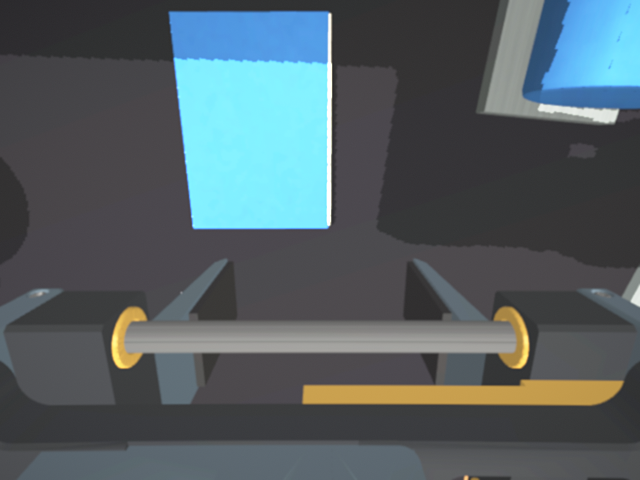

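Run:
```python
import cv2,numpy as np
t=cv2.imread("pics/top0.png");s=cv2.imread("pics/side0.png")
a=cv2.resize(t[180:350,180:460],None,fx=2.8,fy=2.8,interpolation=cv2.INTER_CUBIC)
b=cv2.resize(s[170:450,180:460],None,fx=2.1,fy=2.1,interpolation=cv2.INTER_CUBIC)
c=cv2.resize(t[235:355,180:280],None,fx=5,fy=5,interpolation=cv2.INTER_CUBIC)
cv2.imwrite("pics/a.png",a);cv2.imwrite("pics/b.png",b);cv2.imwrite("pics/c.png",c)
```

```text
(no output)
```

View pics/a.png

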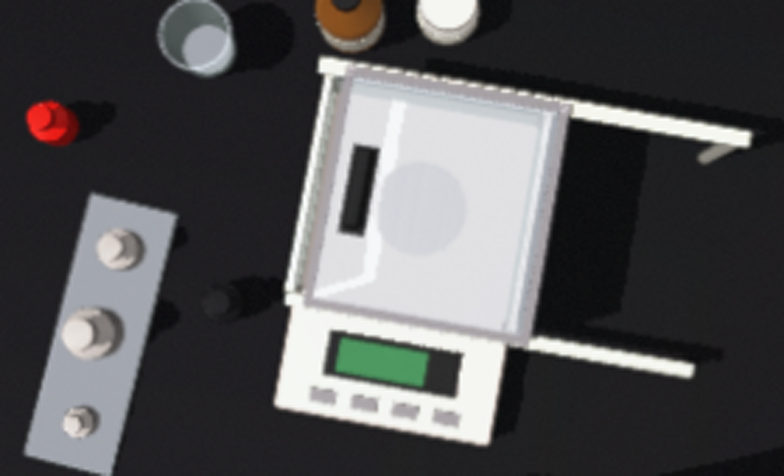

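View pics/b.png

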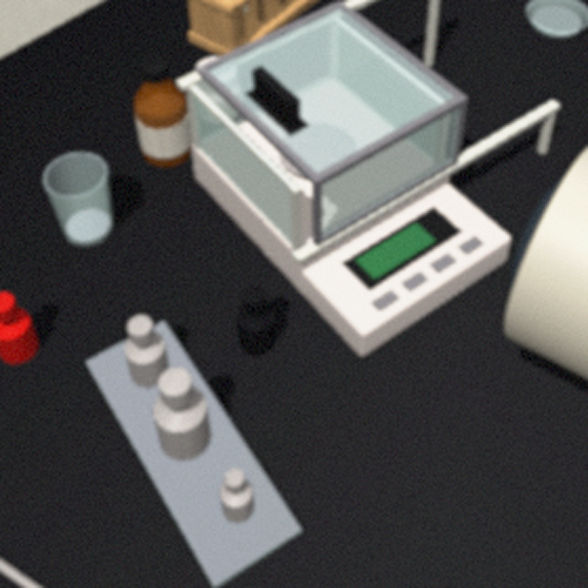

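View pics/c.png

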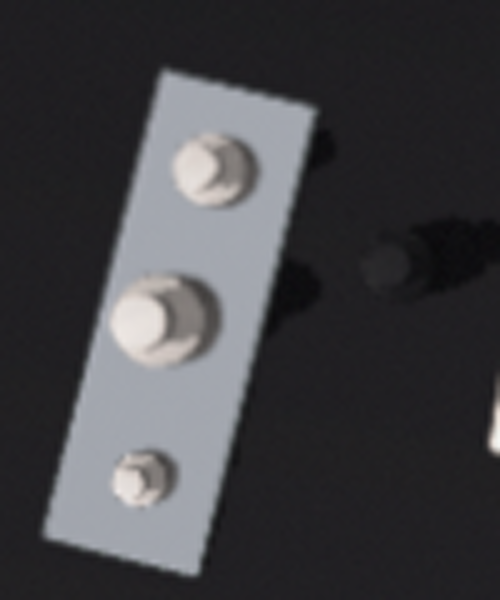

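```bash
cat > h.py <<'E'
import numpy as np,cv2
from bench import ctrl
np.set_printoptions(precision=4,suppress=True)
def ray(name,uv,T=None):
    p=ctrl.camera_params(name)
    K=np.array([[p['fx'],0,p['cx']],[0,p['fy'],p['cy']],[0,0,1]])
    n=cv2.undistortPoints(np.array([[uv]],float),K,p['D'])[0,0]
    P=p['pose'] if T is None else T
    return P[:3,3],P[:3,:3]@np.array([n[0],-n[1],-1.])
def cast(name,uv,z,T=None):
    o,d=ray(name,uv,T); return o+d*(z-o[2])/d[2]
def proj(name,X,T=None):
    p=ctrl.camera_params(name);P=p['pose'] if T is None else T
    c=P[:3,:3].T@(np.asarray(X,float)-P[:3,3]);K=np.array([[p['fx'],0,p['cx']],[0,p['fy'],p['cy']],[0,0,1]])
    return cv2.projectPoints(np.array([[c[0],-c[1],-c[2]]]),np.zeros(3),np.zeros(3),K,p['D'])[0][0,0]
def tri(a,b):
    (o1,d1),(o2,d2)=a,b
    A=np.stack([d1,-d2],1);s=np.linalg.lstsq(A,o2-o1,rcond=None)[0]
    p,q=o1+d1*s[0],o2+d2*s[1];return (p+q)/2,np.linalg.norm(p-q)
def wristT():
    T=np.eye(4);T[:3,:3]=ctrl.current_eef_rot();T[:3,3]=ctrl.current_tool_pos()
    return T@ctrl.camera_params("wrist")["T_tool_cam"]
def R(ang): # tool down, jaw axis x at world yaw ang (deg)
    a=np.radians(ang);x=np.array([np.cos(a),np.sin(a),0]);y=np.array([0,0,-1.]);return np.stack([x,y,np.cross(x,y)],1)
E
python3 - <<'E'
from h import *
ca=lambda x,y:(180+(x+.5)/2.8-.5,180+(y+.5)/2.8-.5)
cc=lambda x,y:(180+(x+.5)/5-.5,235+(y+.5)/5-.5)
f1=cast("top",ca(275,405),.05);f2=cast("top",ca(490,443),.05)
print("panel",f1,f2,np.linalg.norm(f2-f1),(f1+f2)/2)
pc=cast("top",ca(421,208),.082);print("pan",pc)
d=(f1-f2);print("y-axis yaw",np.degrees(np.arctan2(d[1],d[0])))
v=pc-(f1+f2)/2;print("x-axis yaw",np.degrees(np.arctan2(v[1],v[0])),np.linalg.norm(v[:2]))
# rails
g=[cast("top",ca(*u),.17) for u in [(572,105),(750,135),(525,343),(692,370)]]
for i in (0,2):
    e=g[i]-g[i+1];print("rail yaw",np.degrees(np.arctan2(e[1],e[0])))
# door top corners
c=[cast("top",ca(*u),.174) for u in [(352,72),(572,108),(532,345),(303,300)]]
print(np.array(c)); print([np.linalg.norm(c[i]-c[(i+1)%4]) for i in range(4)],"ctr",np.mean(c,0))
# weights
for n,kn,h in [("mid",cc(196,167),.086),("large",cc(143,321),.106),("small",cc(130,481),.065)]: print(n,cast("top",kn,h))
pl=[cast("top",cc(*u),.006) for u in [(162,70),(317,107),(198,577),(43,538)]];print(np.array(pl),np.mean(pl,0))
# handle
print("handle",[cast("top",ca(*u),.211) for u in [(355,146),(378,148),(362,236),(338,232)]])
E
```

```text
panel [0.4046 0.1003 0.05  ] [ 0.3685 -0.1058  0.05  ] 0.20929264419750063 [ 0.3866 -0.0028  0.05  ]
pan [ 0.5918 -0.0404  0.082 ]
y-axis yaw 80.07855547343415
x-axis yaw -10.38654890845091 0.20866073315570896
rail yaw 80.23181462437692
rail yaw 80.63958088179638
[[ 0.7068  0.0208  0.174 ]
 [ 0.6738 -0.1744  0.174 ]
 [ 0.4649 -0.137   0.174 ]
 [ 0.5045  0.0637  0.174 ]]
[np.float64(0.1979393031559834), np.float64(0.21222027851462313), np.float64(0.20459882000634905), np.float64(0.20685237591506397)] ctr [ 0.5875 -0.0567  0.174 ]
mid [0.5548 0.2549 0.086 ]
large [0.4736 0.2776 0.106 ]
small [0.3874 0.2933 0.065 ]
[[0.6131 0.2923 0.006 ]
 [0.592  0.2039 0.006 ]
 [0.3298 0.2685 0.006 ]
 [0.3506 0.3565 0.006 ]] [0.4714 0.2803 0.006 ]
handle [array([0.6363, 0.0164, 0.211 ]), array([ 0.6345, -0.0034,  0.211 ]), array([0.5588, 0.0103, 0.211 ]), array([0.5623, 0.0309, 0.211 ])]
```

Candidates for the middle weight (top view): steel weights at (222,268), (211,298) and (208,330), a red look-alike at (198,223) and a black one at (258,288). The three steel ones appear medium, large and small in the crop, so (222,268) is the one meant. The door is about 17 mm ajar. I'll do the door first, and check the handle from above with the wrist camera.

Run:
```python
from h import *
p=ctrl.current_tool_pos()
ctrl.move_l([p[0],p[1],.32],vel=.2)
print(ctrl.ik([.60,.0125,.32],R(80)))
ctrl.goto([.60,.0125,.32],R(80))
T=wristT();im=ctrl.read_camera("wrist");cv2.imwrite("pics/w1.png",im);np.save("w1T.npy",T)
print(ctrl.current_t(),ctrl.current_q(),ctrl.current_tool_pos())
print("exp pan",proj("wrist",[.592,-.0404,.082],T),"handle",proj("wrist",[.60,.0125,.211],T))
```

```text
[ -4.5061  21.6108  71.5304  -0.      86.8588 -84.5061]
3.575 [ -4.5698  21.6164  71.528   -0.0061  86.8564 -84.4918] [0.6001 0.0118 0.32  ]
exp pan [275.1722 206.2811] handle [319.4024 234.1729]
```

View pics/w1.png

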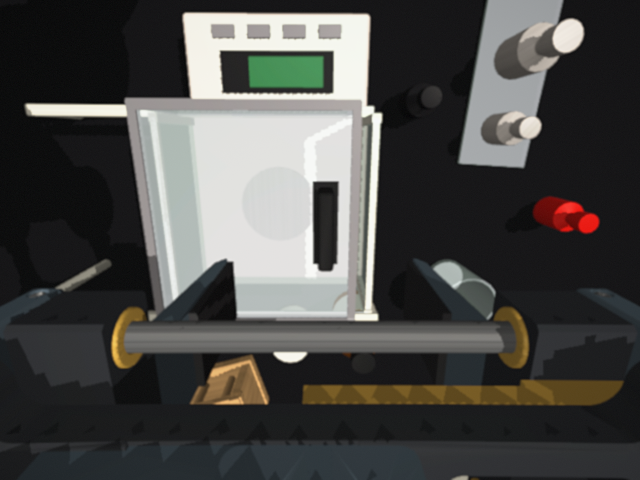

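Run:
```python
from h import *
T=np.load("w1T.npy")
print("pan",cast("wrist",(278,203),.082,T))
print("fin base near edge",cast("wrist",(325.5,182),.174,T),"top far",cast("wrist",(326,270),.211,T))
u=np.array([np.sin(np.radians(10)),np.cos(np.radians(10)),0])
ctrl.move_l([.60,.0125,.225],vel=.2)
print(ctrl.move_l([.60,.0125,.182],vel=.08,contact_N=8))
ctrl.command_gripper(0.0)
print("w",ctrl.current_grip_width()*91,ctrl.current_contact_force())
p=np.array(ctrl.current_tool_pos())
print(ctrl.move_l(p-u*.135,vel=.1,contact_N=15),ctrl.current_contact_force())
print(ctrl.move_l(p-u*.165,vel=.03,contact_N=10),ctrl.current_contact_force())
q=np.array(ctrl.current_tool_pos());print(p,q,"travel",(p-q)@u,ctrl.current_t())
cv2.imwrite("pics/t1.png",ctrl.read_camera("top"));cv2.imwrite("pics/s1.png",ctrl.read_camera("side"))
```

```text
pan [ 0.5887 -0.0362  0.082 ]
fin base near edge [0.5623 0.0248 0.174 ] top far [0.6329 0.0125 0.211 ]
False
w 13.816926857366974 [0.3032 1.9784 0.0656]
False [-5.7741 -0.3668  3.6694]
True [0.5075 4.7411 4.9204]
[0.6    0.0126 0.182 ] [ 0.5742 -0.1305  0.182 ] travel 0.14544199398317006 8.0667
```

View pics/s1.png

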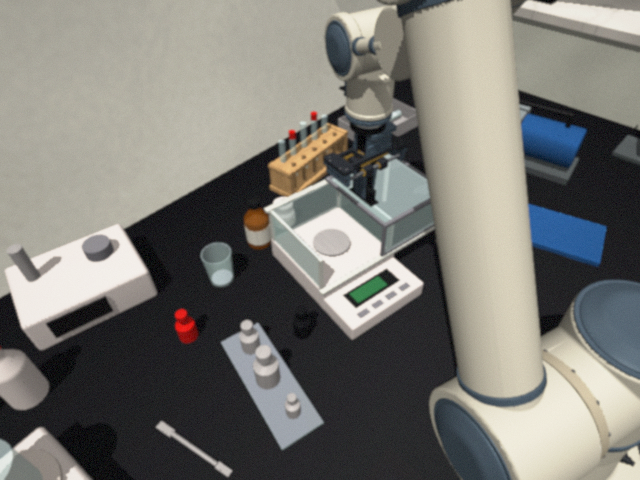

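The door slid 145 mm to its stop and the pan is now uncovered, at about (332,242) in the side view. Next I release the handle, look at the weight with the wrist camera and refine the pan position.

Run:
```python
from h import *
p=np.array(ctrl.current_tool_pos())
ctrl.command_gripper(0.5)
ctrl.move_l(p+[0,0,.11],vel=.2)
print(ctrl.ik([.555,.258,.25],R(-10)))
ctrl.goto([.555,.258,.25],R(-10))
T=wristT();im=ctrl.read_camera("wrist");cv2.imwrite("pics/w2.png",im);np.save("w2T.npy",T)
cv2.imwrite("pics/t2.png",ctrl.read_camera("top"))
print(ctrl.current_t(),ctrl.current_q(),ctrl.current_tool_pos())
print(proj("wrist",[.555,.258,.086],T),proj("wrist",[.555,.258,.006],T))
t=cv2.imread("pics/t2.png");cv2.imwrite("pics/t2c.png",cv2.resize(t[190:310,280:460],None,fx=4,fy=4,interpolation=cv2.INTER_CUBIC))
t=cv2.imread("pics/s1.png");cv2.imwrite("pics/s1c.png",cv2.resize(t[190:290,270:390],None,fx=5,fy=5,interpolation=cv2.INTER_CUBIC))
```

```text
[19.3438 25.4372 76.1783 -0.     78.3844 29.3438]
11.6333 [19.2997 25.4388 76.18   -0.0026 78.383  29.3145] [0.5552 0.2576 0.25  ]
[319.9472 219.5681] [320.0448 204.3708]
```

View pics/w2.png

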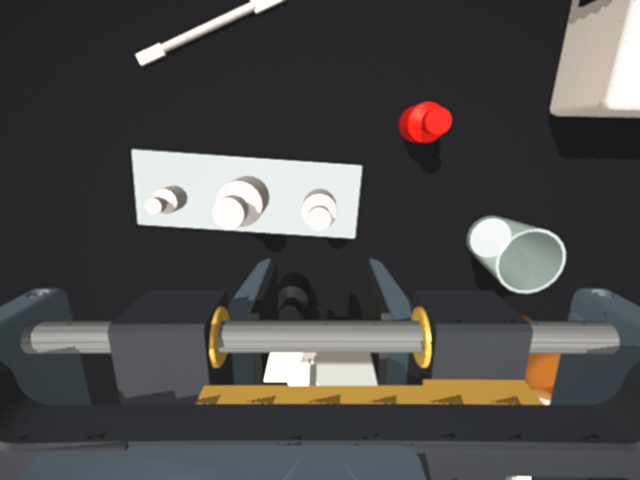

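View pics/t2c.png

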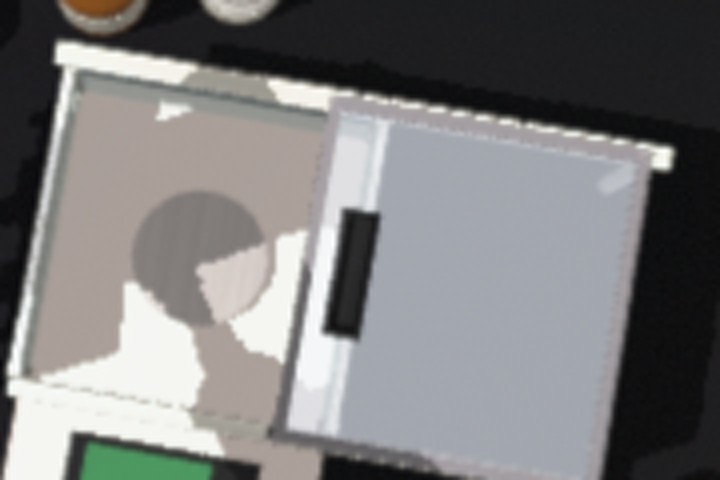

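View pics/s1c.png

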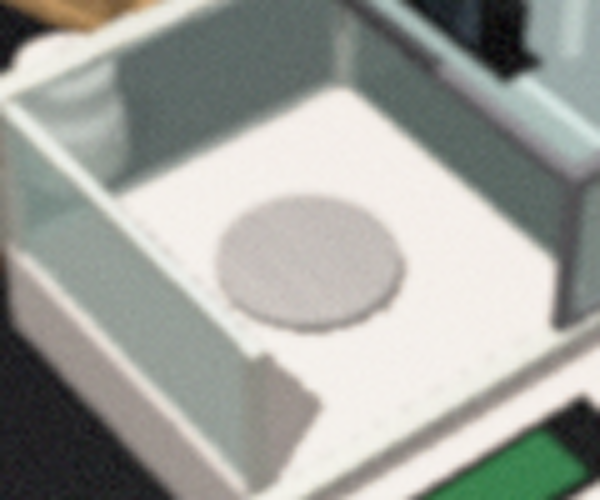

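Run:
```python
from h import *
T=np.load("w2T.npy");im=cv2.imread("pics/w2.png")
crop=im[140:250,120:380];cv2.imwrite("pics/w2c.png",cv2.resize(crop,None,fx=3,fy=3,interpolation=cv2.INTER_CUBIC))
print("pan top",cast("top",(330.1,253.9),.082),"side",cast("side",(331.6,241.6),.082))
print(tri(ray("top",(330.1,253.9)),ray("side",(331.6,241.6))))
s=cv2.imread("pics/side0.png");
print("knob wrist",cast("wrist",(319.5,217.5),.086,T),"side",cast("side",(180+140/2.1,170+322/2.1),.086))
```

```text
pan top [ 0.592  -0.0405  0.082 ] side [ 0.5876 -0.0337  0.082 ]
(array([ 0.593 , -0.0402,  0.0735]), np.float64(0.0009913585939131356))
knob wrist [0.5549 0.2602 0.086 ] side [0.5548 0.257  0.086 ]
```

View pics/w2c.png

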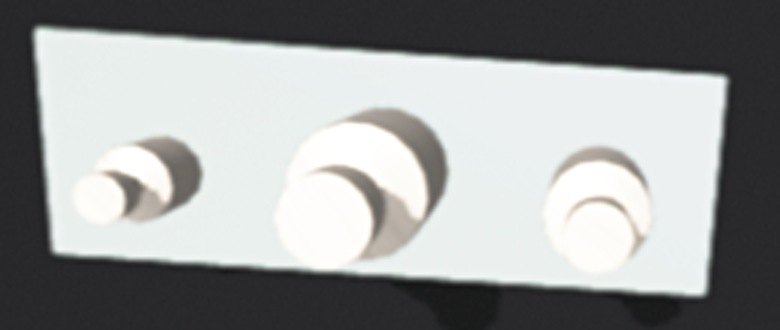

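The crop confirms it: the right-hand weight, knob at (319,218) in the wrist view, is mid-sized between the two others. I'll grasp it by the knob.

Run:
```python
from h import *
ctrl.move_l([.555,.259,.10],vel=.2)
print(ctrl.move_l([.555,.259,.057],vel=.06,contact_N=6))
ctrl.command_gripper(0.0)
print("w",ctrl.current_grip_width()*91,ctrl.current_contact_force(),ctrl.current_tool_pos())
ctrl.move_l([.555,.259,.09],vel=.05)
print(ctrl.current_contact_force(),ctrl.current_grip_width()*91)
ctrl.move_l([.555,.259,.26],vel=.2)
ctrl.move_l([.589,-.0365,.26],vel=.2)
T=wristT();im=ctrl.read_camera("wrist");cv2.imwrite("pics/w3.png",im);np.save("w3T.npy",T)
for n in("top","side"): cv2.imwrite(f"pics/{n}3.png",ctrl.read_camera(n))
print(ctrl.current_t(),ctrl.current_grip_width()*91,ctrl.current_tool_pos(),proj("wrist",[.589,-.0365,.082],T))
```

```text
False
w 22.71413587176846 [-2.5118  0.2342  4.7489] [0.5549 0.259  0.0572]
[ 0.7382 -0.6154 -4.6466] 23.092992062978322
17.4667 23.097783944340968 [ 0.589  -0.0358  0.26  ] [320.4256 217.6254]
```

View pics/w3.png

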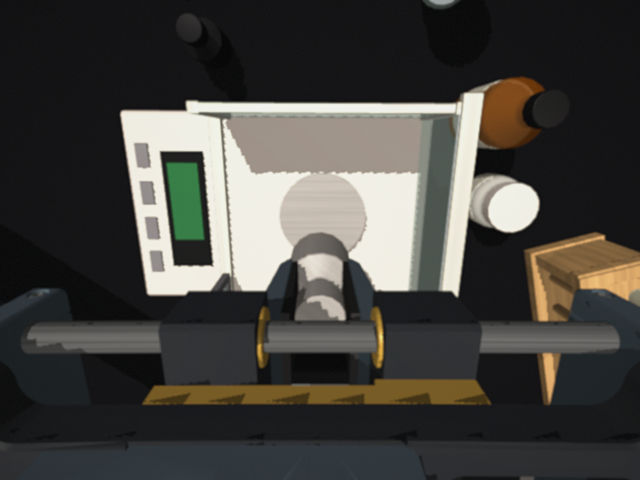

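View pics/side3.png

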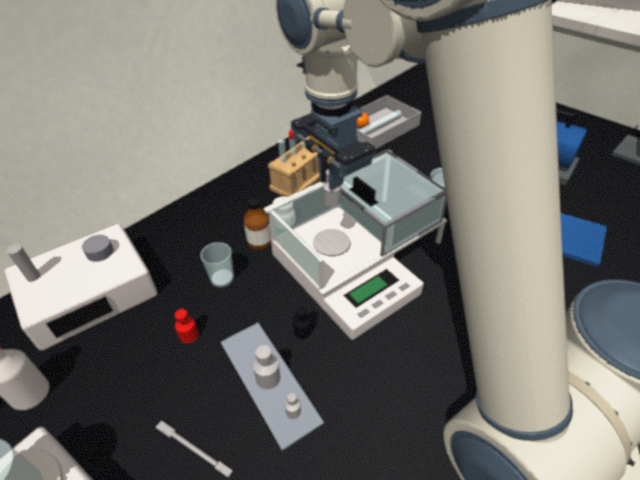

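Run:
```python
from h import *
T=np.load("w3T.npy");im=cv2.imread("pics/w3.png")
cv2.imwrite("pics/w3c.png",cv2.resize(im[160:330,240:400],None,fx=3.5,fy=3.5,interpolation=cv2.INTER_CUBIC))
for c in [(323,214),(323,215.5)]: print(cast("wrist",c,.082,T))
# outline of pan predicted for fitting check
def pts(c): return np.array([proj("wrist",[c[0]+.045*np.cos(a),c[1]+.045*np.sin(a),.082],T) for a in np.radians(range(0,360,10))])
P=pts(cast("wrist",(323,214),.082,T));print(P.min(0),P.max(0))
```

```text
[ 0.5923 -0.0332  0.082 ]
[ 0.592  -0.0347  0.082 ]
[279.5517 169.8983] [366.4685 255.0708]
```

View pics/w3c.png

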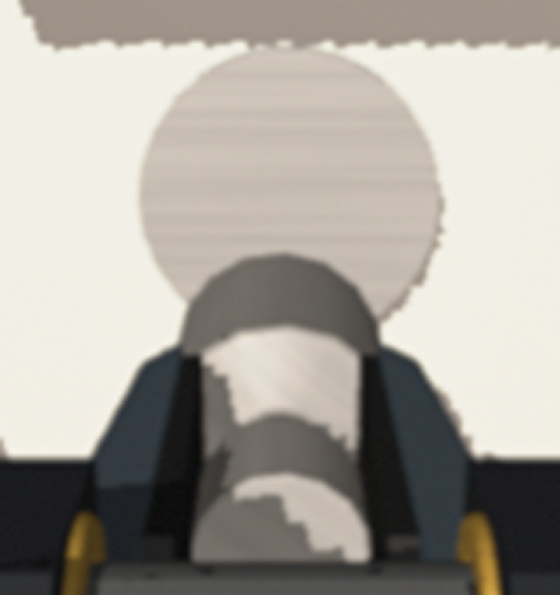

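Run:
```python
from h import *
T=np.load("w3T.npy")
pan=cast("wrist",(322.6,217.4),.082,T);print(pan)
u=np.array([.1736,.9848,0])
for e in (-.004,-.002,0,.002,.004):
    c=np.array([.589,-.0358,.209])+e*u
    P=np.array([proj("wrist",c+[.02*np.cos(a),.02*np.sin(a),0],T) for a in np.radians(range(0,360,5))])
    print(e,P.min(0),P.max(0))
```

```text
[ 0.5913 -0.0367  0.082 ]
-0.004 [291.1117 236.1556] [349.3122 290.7857]
-0.002 [291.049  233.2863] [349.3861 288.1723]
0 [290.986  230.4031] [349.4604 285.5471]
0.002 [290.9226 227.5058] [349.5351 282.9099]
0.004 [290.8589 224.5943] [349.6102 280.2607]
```

Run:
```python
from h import *
x,y=.5915,-.0353
ctrl.move_l([x,y,.25],vel=.1)
ctrl.move_l([x,y,.145],vel=.1); ctrl.sleep(.3)
print(ctrl.current_contact_force())
print(ctrl.move_l([x,y,.129],vel=.012,contact_N=2.5),ctrl.current_contact_force(),ctrl.current_tool_pos(),ctrl.current_t())
T=wristT();cv2.imwrite("pics/w4.png",ctrl.read_camera("wrist"))
cv2.imwrite("pics/side4.png",ctrl.read_camera("side"))
s=cv2.imread("pics/side4.png");cv2.imwrite("pics/s4c.png",cv2.resize(s[130:290,240:440],None,fx=3.5,fy=3.5,interpolation=cv2.INTER_CUBIC))
```

```text
[ 0.412  -0.0747 -4.1665]
True [-0.7304 -0.4031  6.893 ] [ 0.5913 -0.0353  0.1331] 20.15
```

View pics/s4c.png

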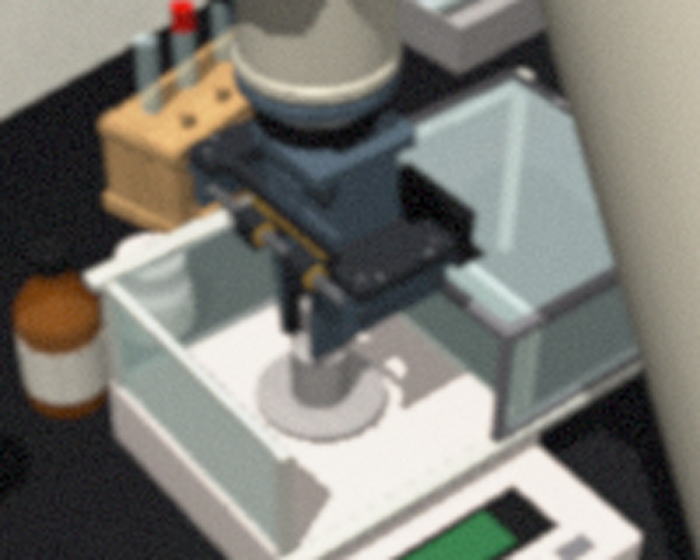

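View pics/w4.png

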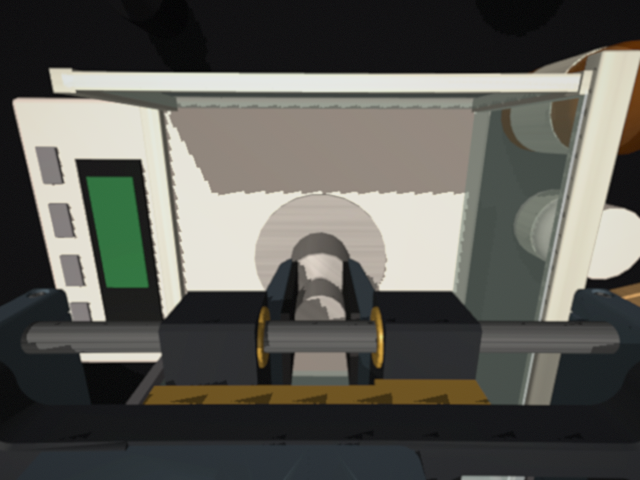

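Contact came at TCP z = 0.133, exactly where the seated height should be, with the weight centred on the pan. I'm releasing it, and will then check before shutting the door.

Run:
```python
from h import *
ctrl.command_gripper(0.5)
p=np.array(ctrl.current_tool_pos())
ctrl.move_l(p+[0,0,.05],vel=.08)
ctrl.move_l(p+[0,0,.16],vel=.2)
T=wristT();cv2.imwrite("pics/w5.png",ctrl.read_camera("wrist"));np.save("w5T.npy",T)
cv2.imwrite("pics/top5.png",ctrl.read_camera("top"))
im=cv2.imread("pics/w5.png")
print(ctrl.current_t(),ctrl.current_contact_force(),[proj("wrist",[.5913,-.0367,z],T) for z in(.082,.126,.162)])
```

```text
22.3667 [ 0.092   0.2339 -0.3915] [array([322.1784, 211.8013]), array([322.2197, 221.025 ]), array([322.2619, 230.436 ])]
```

View pics/w5.png

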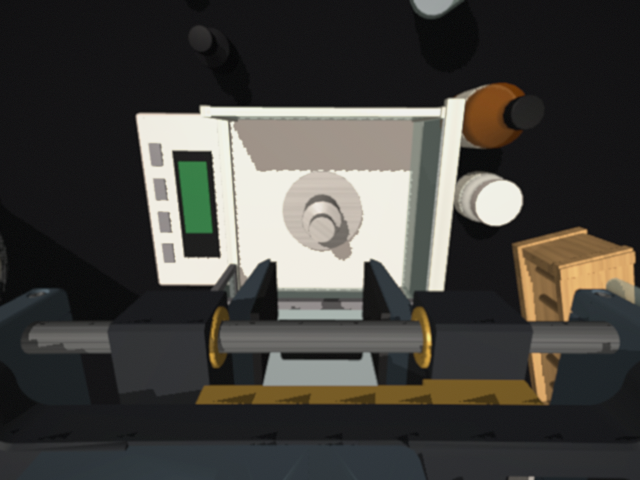

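Run:
```python
from h import *
u=np.array([np.sin(np.radians(10)),np.cos(np.radians(10)),0])
h=np.array([.5742,-.1305,.182])
ctrl.goto(h+[0,0,.11],R(80))
ctrl.move_l(h+[0,0,.045],vel=.2)
print(ctrl.move_l(h,vel=.08,contact_N=8))
ctrl.command_gripper(0.0)
print("w",ctrl.current_grip_width()*91,ctrl.current_contact_force())
p=np.array(ctrl.current_tool_pos())
print(ctrl.move_l(p+u*.15,vel=.08,contact_N=15),ctrl.current_contact_force(),(np.array(ctrl.current_tool_pos())-p)@u)
print(ctrl.move_l(p+u*.175,vel=.02,contact_N=10),ctrl.current_contact_force())
q=np.array(ctrl.current_tool_pos());print("travel",(q-p)@u,ctrl.current_t())
ctrl.sleep(.3);print(ctrl.current_contact_force())
```

```text
False
w 13.801798392962866 [0.0373 0.8206 3.2236]
False [ 6.805  -1.1365  0.1087] 0.1512644735713777
True [-0.5248 -2.6794  6.0061]
travel 0.16500589965016385 28.525
[-0.6307 -2.5877  5.9128]
```

Run:
```python
from h import *
ctrl.command_gripper(0.5)
p=np.array(ctrl.current_tool_pos())
ctrl.move_l(p+[0,0,.15],vel=.15)
cv2.imwrite("pics/w6.png",ctrl.read_camera("wrist"));q=ctrl.current_q()
ctrl.movej([-60]+list(q[1:]))
for n in("top","side"): cv2.imwrite(f"pics/{n}6.png",ctrl.read_camera(n))
t=cv2.imread("pics/top6.png");s=cv2.imread("pics/side6.png")
cv2.imwrite("pics/t6c.png",cv2.resize(t[180:350,180:460],None,fx=2.8,fy=2.8,interpolation=cv2.INTER_CUBIC))
cv2.imwrite("pics/s6c.png",cv2.resize(s[170:450,180:460],None,fx=2.1,fy=2.1,interpolation=cv2.INTER_CUBIC))
print(ctrl.current_t(),ctrl.current_contact_force())
```

```text
32.8667 [ 0.7362  0.3246 -0.5299]
```

View pics/t6c.png

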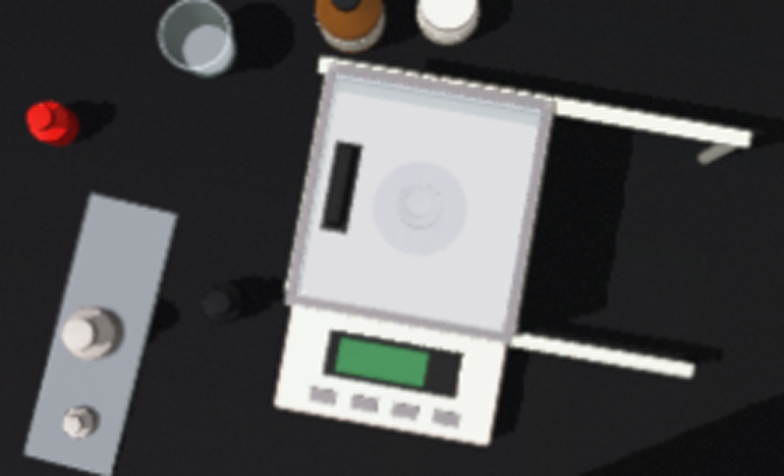

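View pics/s6c.png

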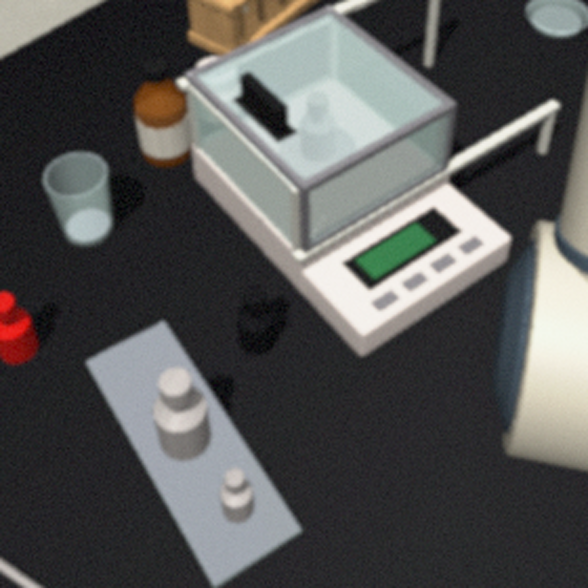

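View pics/w6.png

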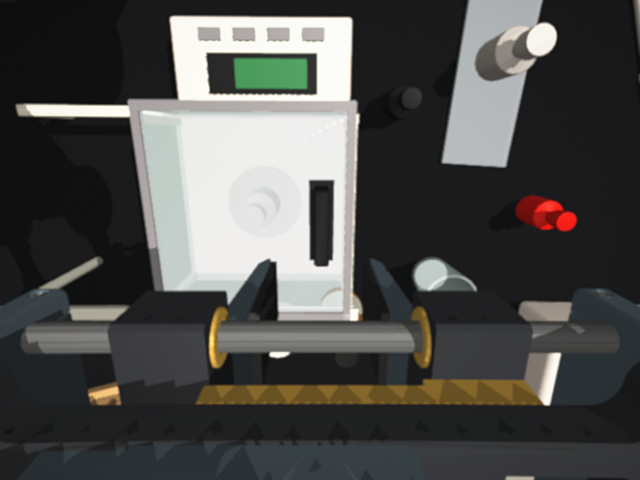

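The door's left edge is now flush with the body's. The weight stands upright in the middle of the pan, at about (420,206) in the top crop, and the other objects are unmoved.

```bash
python3 -c "
from bench import ctrl
ctrl.sign_off();print(ctrl.current_t())"
```

```text
the job is handed in; nothing more can be done
the job is handed in; nothing more can be done
```

The job is done and handed in at about 33 s. I slid the door open to its stop, set the middle steel weight down on the pan, and slid the door shut again.

- **Door:** it started about 20 mm ajar. It closed over the full 165 mm of travel to its stop, and the top view shows its edge flush with the balance.
- **Weight:** the descent stopped at first contact, at the expected seated height. The last pictures show it upright, within about 2 mm of the pan centre.
- **Everything else:** in the last top and side crops, the other two weights, the red and black look-alikes and the nearby glassware are where they were. The spatula, stopper and dish are mostly outside those crops, and I did not check them separately at the end.
- **Disagreement:** the cameras differed by up to about 7 mm on the pan position and 5 mm on the weight. I relied on the wrist camera, which agreed with the door's stop position.

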